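# Set graded screw jacks under a sloping rail

### The job

Get the frame ready for its sloping top rail: stand the four screw jacks on the four soapstone crosses on the base bar, one on each cross and centred on it, so that they rise step by step in height from the short end post to the tall end post. Do not tip any jack over on the way, and leave all four standing upright and free.

Things in the scene. Friction and masses are not known exactly. Their poses are not given: they have to be found in the camera images.
- jack_54: The shortest of four loose upright steel screw jacks: 54 mm tall, about 220 g. Dark bell-shaped cast body, foot 40 mm across, tapering to a 30 mm neck; bright locknut, bare 18 mm screw, then a bright round pad 30 mm across, 10 mm thick, on top. From 12 mm up to the top it is nowhere wider than 30 mm: grip it there. Rigid, round about its axis. Origin: centre of its underside; z up.
- jack_72: The second shortest of four loose upright steel screw jacks: 72 mm tall, about 320 g. Dark bell-shaped cast body, foot 46 mm across, tapering to a 30 mm neck; bright locknut, bare 18 mm screw, then a bright round pad 30 mm across, 10 mm thick, on top. From 30 mm up to the top it is nowhere wider than 30 mm: grip it there. Rigid, round about its axis. Origin: centre of its underside; z up.
- jack_90: The second tallest of four loose upright steel screw jacks: 90 mm tall, about 450 g. Dark bell-shaped cast body, foot 52 mm across, tapering to a 30 mm neck; bright locknut, bare 18 mm screw, then a bright round pad 30 mm across, 10 mm thick, on top. From 48 mm up to the top it is nowhere wider than 30 mm: grip it there. Rigid, round about its axis. Origin: centre of its underside; z up.
- jack_108: The tallest of four loose upright steel screw jacks: 108 mm tall, about 600 g. Dark bell-shaped cast body, foot 58 mm across, tapering to a 30 mm neck; bright locknut, bare 18 mm screw, then a bright round pad 30 mm across, 10 mm thick, on top. From 66 mm up to the top it is nowhere wider than 30 mm: grip it there. Rigid, round about its axis. Origin: centre of its underside; z up.
- mark_a: One of four like marks: a thin white cross (94 x 60 mm) on the black base bar (fixed, 100 x 560 mm, 8 mm thick, lying on the table). They lie in a straight row along the bar, 90 mm apart, between the end posts; the letters say nothing of their order. Origin: the crossing point, on the bar's top face, 8 mm above the table; x across the bar, y along it, z up.
- mark_b: One of four like marks: a thin white cross (94 x 60 mm) on the black base bar (fixed, 100 x 560 mm, 8 mm thick, lying on the table). They lie in a straight row along the bar, 90 mm apart, between the end posts; the letters say nothing of their order. Origin: the crossing point, on the bar's top face, 8 mm above the table; x across the bar, y along it, z up.
- mark_c: One of four like marks: a thin white cross (94 x 60 mm) on the black base bar (fixed, 100 x 560 mm, 8 mm thick, lying on the table). They lie in a straight row along the bar, 90 mm apart, between the end posts; the letters say nothing of their order. Origin: the crossing point, on the bar's top face, 8 mm above the table; x across the bar, y along it, z up.
- mark_d: One of four like marks: a thin white cross (94 x 60 mm) on the black base bar (fixed, 100 x 560 mm, 8 mm thick, lying on the table). They lie in a straight row along the bar, 90 mm apart, between the end posts; the letters say nothing of their order. Origin: the crossing point, on the bar's top face, 8 mm above the table; x across the bar, y along it, z up.
- short_post: The short end post: a fixed upright stub of 40 x 40 mm black box section, open on top, 36 mm tall, welded on the base bar near one end (either one), in line with the marks, 90 mm beyond the nearest; the tall post is at the other end. Origin: centre of its underside, on the bar's top face; z up.
- tall_post: The tall end post: a fixed upright stub of 40 x 40 mm black box section, open on top, 126 mm tall, welded on the base bar near one end (either one), in line with the marks, 90 mm beyond the nearest; the short post is at the other end. Origin: centre of its underside, on the bar's top face; z up.
Not all that is in view belongs to the job. Leave any red look-alike of the jack_108 alone.

How it is judged:
By the outcome, as a careful person would: the job done as asked, in the order asked, and still so for the second after the job is handed in, with the robot touching nothing.
It also fails if it takes over 102 s, if anything falls off the work surface, if the arm or the gripper's body presses on something with over 40 N, if the wrist force passes 120 N, or if a joint passes its speed limit or range.

### The arm

A 6-joint arm with a two-finger parallel gripper is mounted at the origin on the work surface. World frame = base frame: x ahead of the robot, y to its left, z up, the work surface at z = 0. Lengths are in mm, angles in rad, forces in N, time in s.
With the tool pointing down it reaches from about 275 to 1000 mm from the base axis. Payload 8.4 kg.
Tool frame: the origin (TCP) lies midway between the tips of the shut fingers; the grasp point (between the pads) lies 19 mm behind it; z points along the fingers, y is the line along which they close (so a half turn about z gives the same grasp; the last joint's range is limited). The gripper opens to 85 mm and grips with 20 to 120 N. Pads are 22 mm wide; open, the fingers measure 114 mm over their backs; the gripper's body (76 mm by 85 mm) begins 54 mm behind the grasp point. The pads swing forward as they close: fully open they stand 13 mm farther back than shut.
Start: joints at [1.304, 0.353, 1.633, -0, 1.155, -0.002], TCP at [163.571, 603.218, 231.281] pointing down, gripper open.
Joint ranges: [-2.63, 2.63], [-0.92, 2.1], [0.06, 2.66], [-1.3, 4.44], [0, 2.69], [-3.02, 3.02]. Speed limits (rad/s): [2.22, 2.22, 2.79, 3.14, 3.14, 3.14].

### API

Orientations are given as [roll, pitch, yaw] about the fixed x, y, z axes, in that order (R = Rz(yaw) Ry(pitch) Rx(roll)).
In Python, from rig import r gives the robot as it stands.
- The arm moves only by the tool servo_tool, never from a script. Its argument "deltas" is a list of rows, each an object of numbers: "x", "y", "z": the shift along the world's x, y, z in mm; "rx", "ry", "rz": the turn, a rotation vector about the world's x, y, z in rad; "gripper": the gripper's target within -1 to 1 (fully open at 1, half-way at 0, shut at -1). A call has 1 to 10 rows; each row is the pose to reach, as a shift and turn from the pose commanded when the call began; what a row does not reach only later rows make up. A row lasts 1/10 s, in which the tool goes at most 50 mm and 8.59 degrees, less where a joint would pass 70% of its speed; a pose out of reach is approached as far as the arm can. A call with a gripper value outside its range is refused whole. The fingers move at their own pace and stop on an object; "newtons" is the grip in N (left out, the last holds). Time passes only in rows, so rows that repeat a pose let the fingers close. It gives the time, the measured TCP pose, the force, the opening and the grip force at its end, in the units of the state.
- r.sense(): the state, without advancing time (a new reading comes with each control period).
- r.grab_frame(name): name is "side" or "top" or "wrist"; returns the picture (400x640x3 uint8, blue, green, red); there is no depth.
- r.camera_params(name): a dict with "mtx" (3x3 intrinsics, pixels), "eye" and "orientation" of the camera in the world. Camera axes: x right, y down, z forward; pixel columns grow to the right and rows downward; lengths in mm; the calibration is good to about 2 mm. A picture is of the moment at which its call begins: read the wrist's pose just before it. camera_params takes no time and is no camera call; for the wrist camera it gives the pose at the moment of the call.
- r.sign_off(): hands the job in; it is judged then, once.
Trained networks look in the newest picture that a camera, given by its name, has taken for a name from the list of things; names that differ only in an ending like _2 or _b are one class to them, and where a whole thing is asked for, a point or a joint stands for the part that bears it (a point fixed in the world has none). Each returns a list of dicts, best first, with "conf" (0 to 1); they miss things now and then, are a little off and sometimes report something else, mostly with a low value. They report only what shows in the picture. A call takes as long as a camera call. They do not tell look-alikes from the thing itself.
- r.recognise(name, camera): "box" ([left, top, width, height] in pixels, round what is visible of it).
The state is a dict: "clock": time; "qpos": joint angles; "qvel": joint speeds; "joint_efforts": joint torques, N m; "eef_pos": TCP position; "tcp_rot": TCP orientation; "contact_force": force on the tool from outside, world axes, zero at the start; "wrist_torque": the same for the moment, N m; "opening": opening from 0.0 (shut) to 1.0 (fully open); "grasp_force": force on a finger pad.
Only numpy, scipy, OpenCV 4.12 (cv2) and the standard library are available. Lean on these libraries where they do the work, as an engineer would, in place of code of your own. Each camera call takes 0.05 s, during which the arm holds its last target. There are 200 camera calls.

## Working session

There is one attempt and no reset: what is moved stays moved. The work goes in short steps, Python scripts to look and compute and a tool call to move; the robot and the scene stay as the last step left them, time stands still between calls to the robot, and variables do not carry over. Pictures are saved under pics/ and viewed, at most 14 in all, crops included, and the job is handed in when it is done.

Besides the shell and the picture viewer there is one more tool, called after "Call:" in YAML: its name, and indented under it one key for each argument. servo_tool: Moves the arm, as the interface text tells. Its arguments: {"type":"object","properties":{"deltas":{"type":"array","items":{"type":"object","properties":{"x":{"type":"number"},"y":{"type":"number"},"z":{"type":"number"},"rx":{"type":"number"},"ry":{"type":"number"},"rz":{"type":"number"},"gripper":{"type":"number"}}}},"newtons":{"type":"number"}},"required":["deltas"]}

```bash
mkdir -p pics; ls; cat > h.py <<'E'
import numpy as np, cv2
from rig import r
from scipy.spatial.transform import Rotation as R
def rot(p):
    o=np.array(p['orientation'],float)
    return o if o.shape==(3,3) else (R.from_euler('xyz',o).as_matrix() if o.size==3 else R.from_quat(o).as_matrix())
def ray(p,u,v):
    d=rot(p)@np.linalg.solve(np.array(p['mtx']),[u,v,1.]); return np.array(p['eye'],float),d/np.linalg.norm(d)
def onz(p,u,v,z):
    e,d=ray(p,u,v); return e+d*(z-e[2])/d[2]
def proj(p,X):
    q=np.array(p['mtx'])@rot(p).T@(np.array(X,float)-np.array(p['eye'])); return q[:2]/q[2]
E
python3 - <<'E'
from h import *
s=r.sense();print(s)
for c in('top','side'):
    p=r.camera_params(c);print(p)
    cv2.imwrite(f'pics/{c}0.png',r.grab_frame(c))
    for n in('jack_54','jack_72','jack_90','jack_108','mark_a','short_post','tall_post'):
        for d in r.recognise(n,c):print(c,n,np.round(d['box']),round(d['conf'],2))
E
```

```text
pics
{'clock': 0.0, 'qpos': array([ 1.30358882e+00,  3.53671753e-01,  1.63414373e+00, -5.28767760e-05,
        1.15521342e+00, -2.40722643e-03]), 'qvel': array([-0.0008059 , -0.00073551,  0.00073141,  0.00010859,  0.00136131,
       -0.0013704 ]), 'joint_efforts': array([-1.31838322e-03, -6.05245543e+01, -3.42067730e+01,  1.14730792e-04,
        9.04824352e-03, -2.54350192e-05]), 'eef_pos': array([163.464318  , 602.73923893, 230.54284013]), 'tcp_rot': array([-3.14015628e+00,  4.48877175e-05,  2.87681378e+00]), 'contact_force': array([-0.91713141, -0.18812823,  0.03503253]), 'wrist_torque': array([0.00831308, 0.05191348, 0.01961398]), 'grasp_force': 0.0, 'opening': 0.9947658831327205}
{'mtx': array([[446.75264036,   0.        , 326.27009057],
       [  0.        , 446.75264036, 204.31231451],
       [  0.        ,   0.        ,   1.        ]]), 'eye': array([ 421.3538005 ,  -25.79658403, 1055.80020545]), 'orientation': array([-3.04297894,  0.00666396, -1.58384361])}
top jack_54 [176. 234.  29.  22.] 0.95
top jack_54 [431. 225.  29.  23.] 0.94
top jack_54 [469. 258.  34.  29.] 0.86
top
[... 1609 characters left out ...]
 19.] 0.78
side jack_72 [401. 113.  20.  36.] 0.66
side jack_72 [402. 145.  18.  35.] 0.61
side jack_72 [275. 316.  26.  28.] 0.55
side jack_90 [368. 124.  20.  37.] 0.86
side jack_90 [344. 177.  16.  25.] 0.83
side jack_90 [303. 233.  17.  19.] 0.78
side jack_90 [401. 113.  20.  36.] 0.66
side jack_90 [402. 145.  18.  35.] 0.61
side jack_90 [275. 316.  26.  28.] 0.55
side jack_108 [368. 124.  20.  37.] 0.86
side jack_108 [344. 177.  16.  25.] 0.83
side jack_108 [303. 233.  17.  19.] 0.78
side jack_108 [401. 113.  20.  36.] 0.66
side jack_108 [402. 145.  18.  35.] 0.61
side jack_108 [275. 316.  26.  28.] 0.55
side short_post [291. 142.  18.  19.] 0.78
side tall_post [199. 244.  40.  49.] 0.8
```

View pics/top0.png

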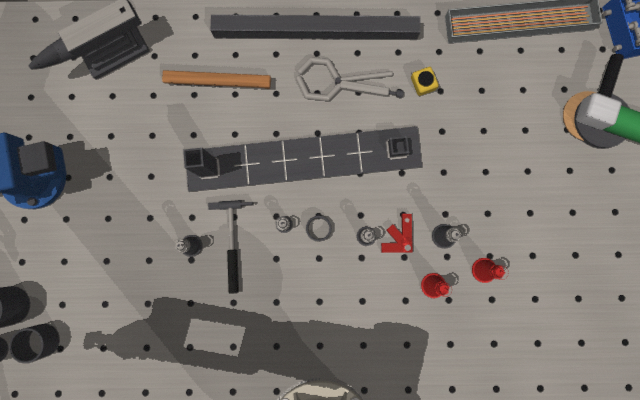

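View pics/side0.png

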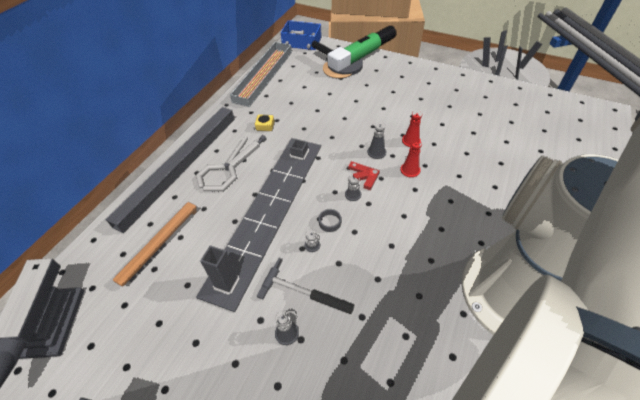

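Top view: the dark jacks are at (190,244), (285,223), (368,236) and (448,235). Two red look-alikes sit at (436,285) and (488,270) and are left alone. The crosses run from (248,163) to (360,152), with the tall post at the left (200,160) and the short post at the right (400,147).

```bash
cat >> h.py <<'E'
def crosses(im,box,thr=120):
    x0,y0,x1,y1=box; g=cv2.cvtColor(im,cv2.COLOR_BGR2GRAY)[y0:y1,x0:x1]
    n,l,st,c=cv2.connectedComponentsWithStats((g>thr).astype(np.uint8))
    return [(st[i]+[x0,y0,0,0,0],np.round(c[i]+[x0,y0],1)) for i in range(1,n) if st[i,4]>12]
E
python3 - <<'E'
from h import *
T=cv2.imread('pics/top0.png');S=cv2.imread('pics/side0.png')
pt=r.camera_params('top')
for st,c in crosses(T,(236,138,376,188),110):print(st,c,np.round(onz(pt,*c,8)))
print('tallpost base etc', onz(pt,387+10,147,8+36), onz(pt,200,158,134))
def tile(im,cx,cy,k=5): 
    a=cv2.resize(im[cy-20:cy+20,cx-20:cx+20],None,fx=k,fy=k,interpolation=cv2.INTER_CUBIC)
    return a
tops=[(192,244),(284,224),(366,238),(446,236)]
sides=[(287,330),(312,242),(352,189),(378,142)]
cv2.imwrite('pics/m0.png',np.vstack([np.hstack([tile(T,*c) for c in tops]),np.hstack([tile(S,*c) for c in sides])]))
E
```

```text
[236 138  62   7 234] [257.7 139.9] [682. 142.   8.]
[309 138  26  38 113] [321.5 156.4] [640. -10.   8.]
[347 138  26  34 107] [359.2 153.6] [ 645. -100.    8.]
[272 141  25  39 118] [283.9 160.1] [632.  79.   8.]
[240 145  20  39 105] [247.4 164.2] [624. 166.   8.]
[ 236  173  140   15 1099] [326.5 182.5] [577. -21.   8.]
tallpost base etc [ 651.91014468 -184.94745546   44.        ] [613.93252855 242.8976217  134.        ]
```

View pics/m0.png

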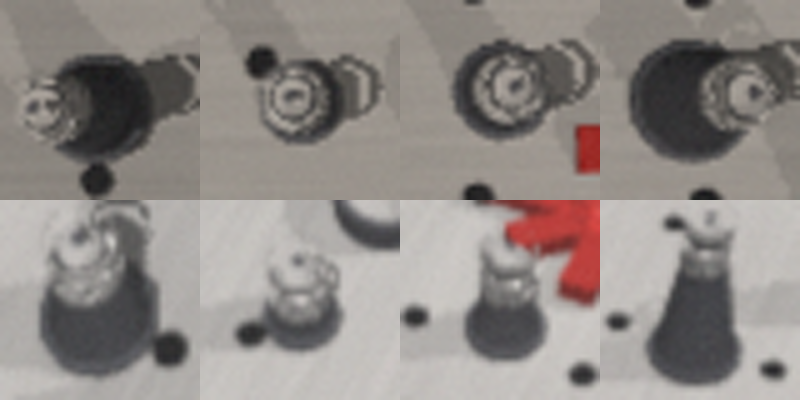

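The crop agrees with that: left to right, the dark feet are about 50, 38, 45 and 57 mm wide, so the jacks read 90, 54, 72 and 108. Next I triangulate the pads and check their heights.

```bash
cat >> h.py <<'E'
def tri(obs):
    A=np.zeros((3,3));b=np.zeros(3);L=[]
    for p,u,v in obs:
        e,d=ray(p,u,v);M=np.eye(3)-np.outer(d,d);A+=M;b+=M@e;L.append((e,d))
    X=np.linalg.solve(A,b);return X,max(np.linalg.norm(np.cross(X-e,d)) for e,d in L)
E
python3 - <<'E'
from h import *
t=r.camera_params('top');s=r.camera_params('side');w=r.camera_params('wrist');print(w,r.sense()['tcp_rot'])
for n,f,a,b in [(90,(192,245.6),(180.4,245.6),(282,319.4)),(54,(284.4,224.4),(283,223.4),(311.6,235)),(72,(366,235.8),(368.4,235.6),(353,179)),(108,(443.6,236),(454.4,234.4),(379.6,126.4))]:
    X,e=tri([(t,*a),(s,*b)]);print(n,np.round(X,1),round(e,1),'foot',np.round(onz(t,*f,2),1),'top@h',np.round(onz(t,*a,n),1))
E
```

```text
{'mtx': array([[335.32627315,   0.        , 319.61708069],
       [  0.        , 335.32627315, 205.80449406],
       [  0.        ,   0.        ,   1.        ]]), 'eye': array([ 86.48860115, 623.47969392, 374.73644715]), 'orientation': array([ 2.82628600e+00, -5.59426170e-04,  1.30556663e+00])} [3.14158960e+00 5.27468878e-06 2.87678525e+00]
90 [433.8 300.4  77.1] 2.0 foot [432.4 297.1   2. ] top@h [431.8 295.2  90. ]
54 [480.3  78.8  43.4] 0.9 foot [479.4  79.3   2. ] top@h [478.8  77.3  54. ]
72 [ 450.5 -112.2   64. ] 1.9 foot [ 450.  -112.6    2. ] top@h [ 448.4 -112.1   72. ]
108 [ 447.6 -292.2  102.9] 0.2 foot [ 447.1 -294.8    2. ] top@h [ 447.6 -290.7  108. ]
```

Heights and positions agree with the text. The tall post is at y≈+243 and the short post at y≈-185, so the order by mark y is 54→-100, 72→-10, 90→+79, 108→+166. Now I move to a wrist overview.

Call:
servo_tool:
  deltas:
    - {"x": 340, "y": -600, "z": 70, "rz": -1.217, "gripper": 1}
    - {"x": 340, "y": -600, "z": 70, "rz": -1.217}
    - {"x": 340, "y": -600, "z": 70, "rz": -1.217}
    - {"x": 340, "y": -600, "z": 70, "rz": -1.217}
    - {"x": 340, "y": -600, "z": 70, "rz": -1.217}
    - {"x": 340, "y": -600, "z": 70, "rz": -1.217}
    - {"x": 340, "y": -600, "z": 70, "rz": -1.217}
    - {"x": 340, "y": -600, "z": 70, "rz": -1.217}
    - {"x": 340, "y": -600, "z": 70, "rz": -1.217}
    - {"x": 340, "y": -600, "z": 70, "rz": -1.217}

```text
invalid input
```

Call:
servo_tool:
  deltas:
    - {"x": 0, "y": 0}
    - {"x": 0}

```text
invalid input
```

Call:
servo_tool:
  deltas:
    - {"x": 340, "y": -600, "z": 70, "rx": 0, "ry": 0, "rz": -1.217, "gripper": 1}
    - {"x": 340, "y": -600, "z": 70, "rx": 0, "ry": 0, "rz": -1.217, "gripper": 1}
    - {"x": 340, "y": -600, "z": 70, "rx": 0, "ry": 0, "rz": -1.217, "gripper": 1}
    - {"x": 340, "y": -600, "z": 70, "rx": 0, "ry": 0, "rz": -1.217, "gripper": 1}
    - {"x": 340, "y": -600, "z": 70, "rx": 0, "ry": 0, "rz": -1.217, "gripper": 1}
    - {"x": 340, "y": -600, "z": 70, "rx": 0, "ry": 0, "rz": -1.217, "gripper": 1}
    - {"x": 340, "y": -600, "z": 70, "rx": 0, "ry": 0, "rz": -1.217, "gripper": 1}
    - {"x": 340, "y": -600, "z": 70, "rx": 0, "ry": 0, "rz": -1.217, "gripper": 1}
    - {"x": 340, "y": -600, "z": 70, "rx": 0, "ry": 0, "rz": -1.217, "gripper": 1}
    - {"x": 340, "y": -600, "z": 70, "rx": 0, "ry": 0, "rz": -1.217, "gripper": 1}
  newtons: 60

```text
clock: 1.8
eef_pos: [409.5, 168.6, 282.4]
tcp_rot: [3.141, -0.0, 1.659]
contact_force: [1.7, 0.9, 0.5]
opening: 0.998
grasp_force: 0.0
```

Call:
servo_tool:
  deltas:
    - {"x": 90, "y": -170, "z": 20, "rx": 0, "ry": 0, "rz": 0, "gripper": 1}
    - {"x": 90, "y": -170, "z": 20, "rx": 0, "ry": 0, "rz": 0, "gripper": 1}
    - {"x": 90, "y": -170, "z": 20, "rx": 0, "ry": 0, "rz": 0, "gripper": 1}
    - {"x": 90, "y": -170, "z": 20, "rx": 0, "ry": 0, "rz": 0, "gripper": 1}
    - {"x": 90, "y": -170, "z": 20, "rx": 0, "ry": 0, "rz": 0, "gripper": 1}
    - {"x": 90, "y": -170, "z": 20, "rx": 0, "ry": 0, "rz": 0, "gripper": 1}
    - {"x": 90, "y": -170, "z": 20, "rx": 0, "ry": 0, "rz": 0, "gripper": 1}

```text
clock: 2.5
eef_pos: [498.2, 1.1, 301.5]
tcp_rot: [-3.141, -0.0, 1.66]
contact_force: [-0.6, 0.7, 0.1]
opening: 0.998
grasp_force: 0.0
```

```bash
python3 - <<'E'
from h import *
p=r.camera_params('wrist');im=r.grab_frame('wrist');cv2.imwrite('pics/w1.png',im)
import json;json.dump({k:np.array(v).tolist() for k,v in p.items()},open('w1.json','w'))
s=r.sense();print(s['eef_pos'],s['tcp_rot'],s['clock'],p['eye'],p['orientation'])
for n in('jack_54','mark_a','short_post','tall_post'):
    for d in r.recognise(n,'wrist'):print(n,np.round(d['box']),round(d['conf'],2))
for X in [(624,166,8),(632,79,8),(640,-10,8),(645,-100,8),(480,79,54),(450,-112,72)]:print(np.round(proj(p,X)))
E
```

```text
[498.20453783   1.35253759 301.62070427] [-3.14110723e+00 -3.66985677e-04  1.66075565e+00] 2.55 [490.79189869  79.53884156 445.01250118] [ 2.82767219e+00 -1.66901235e-04  8.87821131e-02]
jack_54 [256. 324.  34.  60.] 0.97
jack_54 [297.  80.  30.  28.] 0.74
jack_54 [212. 367.  30.  28.] 0.71
jack_54 [264. 220.  32.  38.] 0.68
mark_a [387. 226.  38.  29.] 0.73
mark_a [394.  82.  71.  52.] 0.72
mark_a [404.   1.  76.  56.] 0.59
short_post [399. 282.  22.  37.] 0.81
[439.  30.]
[432. 108.]
[425. 178.]
[417. 240.]
[310.  97.]
[273. 257.]
```

View pics/w1.png

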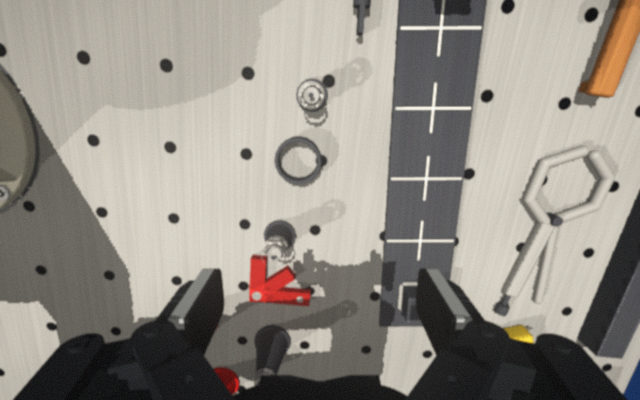

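Wrist view: 54 is at (312,97), 72 at (280,240) and 108 at (270,345). The crosses are at (440,28), (433,108), (426,179) and (420,240), with the short post at (410,300). I fit the crosses and jacks with model templates.

```bash
cat >> h.py <<'E'
from scipy.optimize import minimize
from scipy.ndimage import map_coordinates as mc
FOOT={54:20,72:23,90:26,108:29}
def projn(p,X):
    q=(np.array(p['mtx'])@rot(p).T@(np.asarray(X,float)-np.array(p['eye'])).T); return (q[:2]/q[2]).T
def samp(g,uv): return mc(g,[uv[:,1],uv[:,0]],order=1,mode='nearest')
def fitcross(im,p,x0,y0,th,ks=(0,1,2,3)):
    g=cv2.GaussianBlur(cv2.cvtColor(im,cv2.COLOR_BGR2GRAY),(0,0),1.0).astype(float)
    def pts(q):
        u=np.array([-np.sin(q[2]),np.cos(q[2])]);c=np.array([np.cos(q[2]),np.sin(q[2])]);P=[]
        for k in ks:
            o=q[:2]+k*90*u
            P+= [o+c*t for t in np.linspace(-46,46,40)]+[o+u*t for t in np.linspace(-29,29,40)]
        return np.c_[np.array(P),np.full(len(P),8.)]
    f=lambda q:-samp(g,projn(p,pts(q))).mean()
    best=min((minimize(f,[x0+a,y0+b,th],method='Nelder-Mead',options=dict(initial_simplex=np.array([[x0+a,y0+b,th],[x0+a+4,y0+b,th],[x0+a,y0+b+4,th],[x0+a,y0+b,th+.03]]))) for a in(-5,0,5) for b in(-6,0,6)),key=lambda m:m.fun)
    return best.x,-best.fun
def fitjack(im,p,h,x0,y0,z0=0,foot=True,w=8,rf=True):
    g=cv2.cvtColor(im,cv2.COLOR_BGR2GRAY).astype(float);g=cv2.GaussianBlur(g,(0,0),1.2)
    gx=cv2.Sobel(g,cv2.CV_64F,1,0);gy=cv2.Sobel(g,cv2.CV_64F,0,1)
    a=np.linspace(0,2*np.pi,72,endpoint=False);C=np.c_[np.cos(a),np.sin(a)]
    def ring(x,y,rad,z):
        A=np.c_[C*rad+[x,y],np.full(72,z)];B=np.c_[C*(rad+1)+[x,y],np.full(72,z)]
        u=projn(p,A);n=projn(p,B)-u;n/=np.linalg.norm(n,axis=1)[:,None]
        return np.minimum(np.abs(samp(gx,u)*n[:,0]+samp(gy,u)*n[:,1]),120).mean()
    def f(q): return -(ring(q[0],q[1],15,z0+h)+(ring(q[0],q[1],FOOT[h]-.5,z0+2) if foot else 0))
    G=[(f((x,y)),x,y) for x in np.arange(x0-w,x0+w+1,1.) for y in np.arange(y0-w,y0+w+1,1.)]
    m=min(G);q=minimize(f,m[1:],method='Nelder-Mead');return np.round(q.x,1),round(-q.fun,1)
E
cat > a.py <<'E'
from h import *
import json
T=cv2.imread('pics/top0.png');t=r.camera_params('top');W=cv2.imread('pics/w1.png');w=json.load(open('w1.json'))
print(fitcross(T,t,645,-100,.088),fitcross(W,w,645,-100,.088))
S=cv2.imread('pics/side0.png');s=r.camera_params('side');print(fitcross(S,s,645,-100,.088))
for h,x,y in[(54,480,79),(72,450,-112),(90,432,297),(108,447,-293)]:
    for nm,I,p in(('top',T,t),('side',S,s),('w',W,w)):
        print(h,nm,fitjack(I,p,h,x,y),fitjack(I,p,h,x,y,foot=False))
E
python3 a.py
```

```text
(array([ 6.48788759e+02, -1.00230765e+02,  9.20478225e-02]), np.float64(124.10846105914183)) (array([ 6.49506663e+02, -1.00175206e+02,  9.15906143e-02]), np.float64(205.12281525402483))
(array([ 6.49732159e+02, -9.95173402e+01,  9.14501496e-02]), np.float64(147.47287706852802))
54 top (array([480.3,  80.5]), np.float64(146.9)) (array([474.4,  80.5]), np.float64(75.4))
54 side (array([482.4,  83.2]), np.float64(121.9)) (array([470.9,  91.6]), np.float64(62.8))
54 w (array([480.5,  80.7]), np.float64(171.7)) (array([481.4,  80.8]), np.float64(94.6))
72 top (array([ 448.9, -108.9]), np.float64(179.5)) (array([ 448.6, -108.3]), np.float64(87.5))
72 side (array([ 446.3, -111.4]), np.float64(176.2)) (array([ 441.8, -121.2]), np.float64(69.4))
72 w (array([ 452.8, -114. ]), np.float64(166.9)) (array([ 456.6, -114.3]), np.float64(76.1))
90 top (array([435.2, 292.2]), np.float64(122.6)) (array([434.6, 289.3]), np.float64(49.4))
90 side (array([426.9, 308.2]), np.float64(143.6)) (array([422.6, 291.3]), np.float64(80.1))
90 w (array([404.2, 334.6]), np.float64(11.3)) (array([426. , 300.2]), np.float64(7.3))
108 top (array([ 451.8, -297.8]), np.float64(165.5)) (array([ 446.4, -287.2]), np.float64(85.3))
108 side (array([ 445.6, -290.1]), np.float64(152.5)) (array([ 456. , -283.5]), np.float64(68.4))
108 w (array([ 447.2, -293. ]), np.float64(93.9)) (array([ 426.4, -293.1]), np.float64(38.8))
```

The marks agree to under 1 mm across all three cameras: M1 (649.5,-100.1), step (-8.25,+89.6). Jack_54 is at (480.4,80.6) in both top and wrist. I go for jack_54.

Call:
servo_tool:
  deltas:
    - {"x": -9, "y": 40, "z": -20, "rx": 0, "ry": 0, "rz": 0, "gripper": 1}
    - {"x": -17.7, "y": 79.4, "z": -60, "rx": 0, "ry": 0, "rz": 0, "gripper": 1}
    - {"x": -17.7, "y": 79.4, "z": -110, "rx": 0, "ry": 0, "rz": 0, "gripper": 1}
    - {"x": -17.7, "y": 79.4, "z": -160, "rx": 0, "ry": 0, "rz": 0, "gripper": 1}
    - {"x": -17.7, "y": 79.4, "z": -205, "rx": 0, "ry": 0, "rz": 0, "gripper": 1}
    - {"x": -17.7, "y": 79.4, "z": -240, "rx": 0, "ry": 0, "rz": 0, "gripper": 1}
    - {"x": -17.7, "y": 79.4, "z": -265, "rx": 0, "ry": 0, "rz": 0, "gripper": 1}
    - {"x": -17.7, "y": 79.4, "z": -279, "rx": 0, "ry": 0, "rz": 0, "gripper": 1}
    - {"x": -17.7, "y": 79.4, "z": -283.5, "rx": 0, "ry": 0, "rz": 0, "gripper": 1}
    - {"x": -17.7, "y": 79.4, "z": -283.5, "rx": 0, "ry": 0, "rz": 0, "gripper": 1}

```text
clock: 3.75
eef_pos: [480.9, 80.1, 18.0]
tcp_rot: [-3.141, 0.0, 1.66]
contact_force: [-0.2, -0.2, 0.3]
opening: 1.0
grasp_force: 0.0
```

Call:
servo_tool:
  deltas:
    - {"x": 0, "y": 0, "z": 0, "rx": 0, "ry": 0, "rz": 0, "gripper": -1}
    - {"x": 0, "y": 0, "z": 0, "rx": 0, "ry": 0, "rz": 0, "gripper": -1}
    - {"x": 0, "y": 0, "z": 0, "rx": 0, "ry": 0, "rz": 0, "gripper": -1}
    - {"x": 0, "y": 0, "z": 0, "rx": 0, "ry": 0, "rz": 0, "gripper": -1}
    - {"x": 0, "y": 0, "z": 0, "rx": 0, "ry": 0, "rz": 0, "gripper": -1}
    - {"x": 0, "y": 0, "z": 0, "rx": 0, "ry": 0, "rz": 0, "gripper": -1}
  newtons: 60

```text
clock: 4.35
eef_pos: [481.5, 79.9, 19.1]
tcp_rot: [3.141, -0.0, 1.66]
contact_force: [-1.5, -0.1, 9.6]
opening: 0.329
grasp_force: 58.4
```

Call:
servo_tool:
  deltas:
    - {"x": 0, "y": 0, "z": 25, "rx": 0, "ry": 0, "rz": 0, "gripper": -1}
    - {"x": 0, "y": 0, "z": 60, "rx": 0, "ry": 0, "rz": 0, "gripper": -1}
    - {"x": 25, "y": -27, "z": 75, "rx": 0, "ry": 0, "rz": 0, "gripper": -1}
    - {"x": 52, "y": -56, "z": 75, "rx": 0, "ry": 0, "rz": 0, "gripper": -1}
    - {"x": 84, "y": -90, "z": 75, "rx": 0, "ry": 0, "rz": 0, "gripper": -1}
    - {"x": 116, "y": -124, "z": 75, "rx": 0, "ry": 0, "rz": 0, "gripper": -1}
    - {"x": 144, "y": -154, "z": 70, "rx": 0, "ry": 0, "rz": 0, "gripper": -1}
    - {"x": 162, "y": -173, "z": 60, "rx": 0, "ry": 0, "rz": 0, "gripper": -1}
    - {"x": 169, "y": -180.7, "z": 50, "rx": 0, "ry": 0, "rz": 0, "gripper": -1}
    - {"x": 169, "y": -180.7, "z": 40, "rx": 0, "ry": 0, "rz": 0, "gripper": -1}

```text
clock: 5.35
eef_pos: [650.2, -101.7, 57.4]
tcp_rot: [-3.141, -0.0, 1.658]
contact_force: [-0.5, 0.2, -2.5]
opening: 0.325
grasp_force: 59.6
```

```bash
python3 - <<'E'
from h import *
p=r.camera_params('wrist');im=r.grab_frame('wrist');s=r.sense();print(s['eef_pos'],s['tcp_rot'])
print(fitcross(im,p,649.5,-100.2,.0916,ks=(0,1,2)))
c=im[100:400,160:480];cv2.imwrite('pics/w2.png',cv2.resize(c,None,fx=2,fy=2))
e=s['eef_pos'];
for dz in(16,18,20):print(dz,fitjack(im,p,54,e[0],e[1],z0=e[2]-dz,w=6),fitjack(im,p,54,e[0],e[1],z0=e[2]-dz,w=6,foot=False))
E
```

```text
[ 648.16635999 -100.51296513   55.46196732] [-3.13804575e+00 -1.11870740e-03  1.65900825e+00]
(array([ 6.48806115e+02, -1.00255095e+02,  8.72759520e-02]), np.float64(171.3018281726216))
16 (array([649.7, -99.8]), np.float64(129.5)) (array([649.6, -99.8]), np.float64(70.3))
18 (array([ 649.8, -100.7]), np.float64(125.7)) (array([650.5, -94. ]), np.float64(81.7))
20 (array([ 649.8, -101.7]), np.float64(118.9)) (array([650.8, -95. ]), np.float64(82.2))
```

View pics/w2.png

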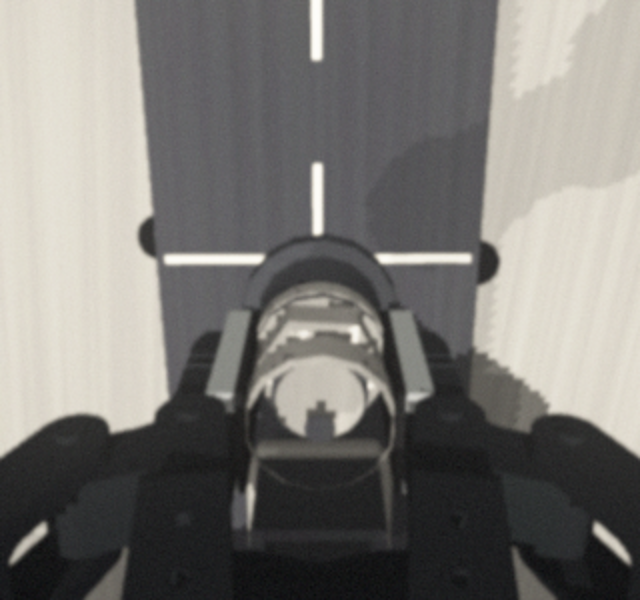

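Call:
servo_tool:
  deltas:
    - {"x": 0, "y": 0, "z": -15, "rx": 0, "ry": 0, "rz": 0, "gripper": -1}
    - {"x": 0, "y": 0, "z": -25, "rx": 0, "ry": 0, "rz": 0, "gripper": -1}
    - {"x": 0, "y": 0, "z": -29, "rx": 0, "ry": 0, "rz": 0, "gripper": -1}
    - {"x": 0, "y": 0, "z": -30.5, "rx": 0, "ry": 0, "rz": 0, "gripper": -1}
    - {"x": 0, "y": 0, "z": -31, "rx": 0, "ry": 0, "rz": 0, "gripper": -1}
    - {"x": 0, "y": 0, "z": -31, "rx": 0, "ry": 0, "rz": 0, "gripper": -1}

```text
clock: 6.0
eef_pos: [650.6, -100.8, 27.7]
tcp_rot: [3.141, 0.0, 1.66]
contact_force: [0.3, 0.0, -2.6]
opening: 0.328
grasp_force: 59.6
```

Call:
servo_tool:
  deltas:
    - {"x": 0, "y": 0, "z": 0, "rx": 0, "ry": 0, "rz": 0, "gripper": 0}
    - {"x": 0, "y": 0, "z": 0, "rx": 0, "ry": 0, "rz": 0, "gripper": 1}
    - {"x": 0, "y": 0, "z": 0, "rx": 0, "ry": 0, "rz": 0, "gripper": 1}
    - {"x": 0, "y": 0, "z": 0, "rx": 0, "ry": 0, "rz": 0, "gripper": 1}
    - {"x": 0, "y": 0, "z": 0, "rx": 0, "ry": 0, "rz": 0, "gripper": 1}
    - {"x": 0, "y": 0, "z": 15, "rx": 0, "ry": 0, "rz": 0, "gripper": 1}
    - {"x": 0, "y": 0, "z": 50, "rx": 0, "ry": 0, "rz": 0, "gripper": 1}
    - {"x": 0, "y": 0, "z": 100, "rx": 0, "ry": 0, "rz": 0, "gripper": 1}
    - {"x": 0, "y": 0, "z": 150, "rx": 0, "ry": 0, "rz": 0, "gripper": 1}

```text
clock: 6.9
eef_pos: [649.6, -100.8, 179.5]
tcp_rot: [-3.141, -0.0, 1.66]
contact_force: [0.2, -0.6, 0.0]
opening: 1.0
grasp_force: 0.0
```

Call:
servo_tool:
  deltas:
    - {"x": -40, "y": -2, "z": 0, "rx": 0, "ry": 0, "rz": 0, "gripper": 1}
    - {"x": -85, "y": -5, "z": -5, "rx": 0, "ry": 0, "rz": 0, "gripper": 1}
    - {"x": -130, "y": -7, "z": -10, "rx": 0, "ry": 0, "rz": 0, "gripper": 1}
    - {"x": -170, "y": -9, "z": -10, "rx": 0, "ry": 0, "rz": 0, "gripper": 1}
    - {"x": -195, "y": -11, "z": -10, "rx": 0, "ry": 0, "rz": 0, "gripper": 1}
    - {"x": -199, "y": -11, "z": -10, "rx": 0, "ry": 0, "rz": 0, "gripper": 1}
    - {"x": -199, "y": -11, "z": -10, "rx": 0, "ry": 0, "rz": 0, "gripper": 1}

```text
clock: 7.6
eef_pos: [451.5, -112.1, 168.4]
tcp_rot: [3.14, 0.001, 1.659]
contact_force: [0.7, -0.2, 0.0]
opening: 0.997
grasp_force: 0.0
```

```bash
cat > look.py <<'E'
from h import *
import sys
# h x y z0 [name]
h,x,y,z0=map(float,sys.argv[1:5]);h=int(h)
p=r.camera_params('wrist');im=r.grab_frame('wrist');s=r.sense();print(s['eef_pos'],s['clock'])
q,c=fitjack(im,p,h,x,y,z0=z0);print(q,c,fitjack(im,p,h,x,y,z0=z0,foot=False))
t=r.camera_params('top');T=r.grab_frame('top');print('54 placed top',fitjack(T,t,54,649.5,-100,z0=8))
print('top',fitjack(T,t,h,x,y,z0=z0))
if len(sys.argv)>5:
    o=im.copy();a=np.linspace(0,6.28,60)
    for rad,z in((15,z0+h),(FOOT[h],z0+1)):
        u=projn(p,np.c_[q[0]+rad*np.cos(a),q[1]+rad*np.sin(a),np.full(60,z)]);cv2.polylines(o,[np.int32(u*16)],True,(0,255,0),1,cv2.LINE_AA,4)
    cv2.imwrite(f'pics/{sys.argv[5]}.png',o)
E
python3 look.py 72 450 -112 0 w3
```

```text
[ 452.45447071 -112.12636139  168.33855282] 7.65
[ 451.  -113.4] 161.3 (array([ 449.7, -104. ]), np.float64(84.0))
54 placed top (array([645.2, -97.6]), np.float64(119.5))
top (array([ 432.7, -123.8]), np.float64(124.9))
```

View pics/w3.png

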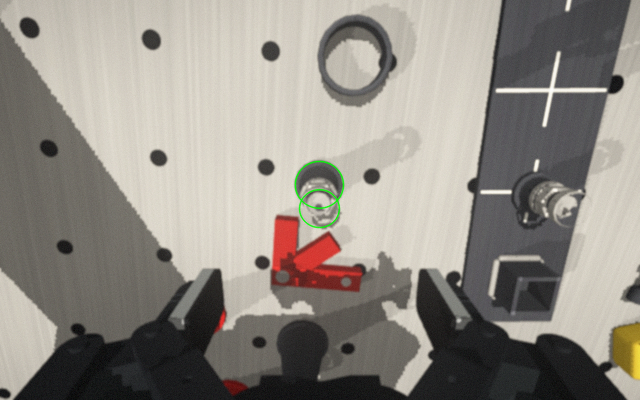

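Wrist view: 54 stands on its cross at (540,195), and the 72 overlay fits at (320,190), giving (451,-113.4). Grasping 72.

Call:
servo_tool:
  deltas:
    - {"x": 0, "y": -2, "z": -30, "rx": 0, "ry": 0, "rz": 0, "gripper": 1}
    - {"x": 0, "y": -2, "z": -70, "rx": 0, "ry": 0, "rz": 0, "gripper": 1}
    - {"x": 0, "y": -2, "z": -105, "rx": 0, "ry": 0, "rz": 0, "gripper": 1}
    - {"x": 0, "y": -2, "z": -125, "rx": 0, "ry": 0, "rz": 0, "gripper": 1}
    - {"x": 0, "y": -2, "z": -132, "rx": 0, "ry": 0, "rz": 0, "gripper": 1}
    - {"x": 0, "y": -2, "z": -132, "rx": 0, "ry": 0, "rz": 0, "gripper": -1}
    - {"x": 0, "y": -2, "z": -132, "rx": 0, "ry": 0, "rz": 0, "gripper": -1}
    - {"x": 0, "y": -2, "z": -132, "rx": 0, "ry": 0, "rz": 0, "gripper": -1}
    - {"x": 0, "y": -2, "z": -132, "rx": 0, "ry": 0, "rz": 0, "gripper": -1}
    - {"x": 0, "y": -2, "z": -132, "rx": 0, "ry": 0, "rz": 0, "gripper": -1}

```text
clock: 8.7
eef_pos: [451.8, -114.1, 36.3]
tcp_rot: [3.14, 0.001, 1.66]
contact_force: [-1.1, 0.7, 6.7]
opening: 0.332
grasp_force: 58.5
```

Call:
servo_tool:
  deltas:
    - {"x": 0, "y": 0, "z": 0, "rx": 0, "ry": 0, "rz": 0, "gripper": -1}
    - {"x": 0, "y": 0, "z": 0, "rx": 0, "ry": 0, "rz": 0, "gripper": -1}

```text
clock: 8.9
eef_pos: [451.8, -114.1, 36.3]
tcp_rot: [3.14, 0.001, 1.66]
contact_force: [-1.0, -1.0, 6.8]
opening: 0.331
grasp_force: 58.5
```

Call:
servo_tool:
  deltas:
    - {"x": 0, "y": 0, "z": 25, "rx": 0, "ry": 0, "rz": 0, "gripper": -1}
    - {"x": 0, "y": 0, "z": 55, "rx": 0, "ry": 0, "rz": 0, "gripper": -1}
    - {"x": 20, "y": 11, "z": 75, "rx": 0, "ry": 0, "rz": 0, "gripper": -1}
    - {"x": 55, "y": 30, "z": 75, "rx": 0, "ry": 0, "rz": 0, "gripper": -1}
    - {"x": 92, "y": 50, "z": 75, "rx": 0, "ry": 0, "rz": 0, "gripper": -1}
    - {"x": 130, "y": 71, "z": 70, "rx": 0, "ry": 0, "rz": 0, "gripper": -1}
    - {"x": 165, "y": 90, "z": 60, "rx": 0, "ry": 0, "rz": 0, "gripper": -1}
    - {"x": 184, "y": 100, "z": 50, "rx": 0, "ry": 0, "rz": 0, "gripper": -1}
    - {"x": 189.7, "y": 103.2, "z": 40, "rx": 0, "ry": 0, "rz": 0, "gripper": -1}
    - {"x": 189.7, "y": 103.2, "z": 35, "rx": 0, "ry": 0, "rz": 0, "gripper": -1}

```text
clock: 9.9
eef_pos: [640.2, -10.3, 69.1]
tcp_rot: [-3.14, -0.0, 1.661]
contact_force: [-1.1, -0.2, -2.3]
opening: 0.335
grasp_force: 59.9
```

Call:
servo_tool:
  deltas:
    - {"x": 0, "y": 0, "z": 0, "rx": 0, "ry": 0, "rz": 0, "gripper": -1}
    - {"x": 0, "y": 0, "z": 0, "rx": 0, "ry": 0, "rz": 0, "gripper": -1}

```text
clock: 10.1
eef_pos: [639.7, -11.4, 70.4]
tcp_rot: [-3.141, -0.0, 1.659]
contact_force: [-0.2, 0.3, -3.3]
opening: 0.33
grasp_force: 59.9
```

```bash
cat > chk.py <<'E'
from h import *
import sys
h,x,y,dz=map(float,sys.argv[1:5]);h=int(h)
p=r.camera_params('wrist');im=r.grab_frame('wrist');s=r.sense();e=s['eef_pos'];print(e,s['contact_force'])
print(fitcross(im,p,649.5,-100.2,.0916,ks=(1,2,3)))
for d in(-2,0,2):print(fitjack(im,p,h,e[0],e[1],z0=e[2]-dz+d,w=6))
E
python3 chk.py 72 641.3 -10.5 36.3
```

```text
[640.08961309 -11.37129769  70.77847816] [ 0.24835061  0.14813157 -2.91638817]
(array([ 6.48812965e+02, -1.00166026e+02,  9.00587071e-02]), np.float64(161.79699493688082))
(array([639.2, -10.5]), np.float64(108.7))
(array([639. ,  -8.9]), np.float64(112.9))
(array([638.8,  -7.8]), np.float64(110.7))
```

Call:
servo_tool:
  deltas:
    - {"x": 1.2, "y": 0, "z": -12, "rx": 0, "ry": 0, "rz": 0, "gripper": -1}
    - {"x": 1.2, "y": 0, "z": -20, "rx": 0, "ry": 0, "rz": 0, "gripper": -1}
    - {"x": 1.2, "y": 0, "z": -24, "rx": 0, "ry": 0, "rz": 0, "gripper": -1}
    - {"x": 1.2, "y": 0, "z": -25.5, "rx": 0, "ry": 0, "rz": 0, "gripper": -1}
    - {"x": 1.2, "y": 0, "z": -25.5, "rx": 0, "ry": 0, "rz": 0, "gripper": -1}
    - {"x": 1.2, "y": 0, "z": -25.5, "rx": 0, "ry": 0, "rz": 0, "gripper": -1}

```text
clock: 10.75
eef_pos: [642.1, -10.7, 44.7]
tcp_rot: [3.141, -0.0, 1.66]
contact_force: [-1.0, -1.1, -2.5]
opening: 0.335
grasp_force: 60.0
```

Call:
servo_tool:
  deltas:
    - {"x": 0, "y": 0, "z": 0, "rx": 0, "ry": 0, "rz": 0, "gripper": 0}
    - {"x": 0, "y": 0, "z": 0, "rx": 0, "ry": 0, "rz": 0, "gripper": 1}
    - {"x": 0, "y": 0, "z": 0, "rx": 0, "ry": 0, "rz": 0, "gripper": 1}
    - {"x": 0, "y": 0, "z": 0, "rx": 0, "ry": 0, "rz": 0, "gripper": 1}
    - {"x": 0, "y": 0, "z": 0, "rx": 0, "ry": 0, "rz": 0, "gripper": 1}
    - {"x": 0, "y": 0, "z": 15, "rx": 0, "ry": 0, "rz": 0, "gripper": 1}
    - {"x": 0, "y": 0, "z": 50, "rx": 0, "ry": 0, "rz": 0, "gripper": 1}
    - {"x": 0, "y": 0, "z": 100, "rx": 0, "ry": 0, "rz": 0, "gripper": 1}
    - {"x": 0, "y": 0, "z": 150, "rx": 0, "ry": 0, "rz": 0, "gripper": 1}

```text
clock: 11.65
eef_pos: [641.5, -10.7, 197.1]
tcp_rot: [-3.141, -0.0, 1.66]
contact_force: [0.7, -0.5, 0.5]
opening: 0.995
grasp_force: 0.0
```

Call:
servo_tool:
  deltas:
    - {"x": -27, "y": 39, "z": 0, "rx": 0, "ry": 0, "rz": 0, "gripper": 1}
    - {"x": -55, "y": 80, "z": 0, "rx": 0, "ry": 0, "rz": 0, "gripper": 1}
    - {"x": -83, "y": 120, "z": 0, "rx": 0, "ry": 0, "rz": 0, "gripper": 1}
    - {"x": -111, "y": 160, "z": 0, "rx": 0, "ry": 0, "rz": 0, "gripper": 1}
    - {"x": -139, "y": 200, "z": 0, "rx": 0, "ry": 0, "rz": 0, "gripper": 1}
    - {"x": -167, "y": 240, "z": 0, "rx": 0, "ry": 0, "rz": 0, "gripper": 1}
    - {"x": -192, "y": 276, "z": 0, "rx": 0, "ry": 0, "rz": 0, "gripper": 1}
    - {"x": -205, "y": 296, "z": 0, "rx": 0, "ry": 0, "rz": 0, "gripper": 1}
    - {"x": -208, "y": 301, "z": 0, "rx": 0, "ry": 0, "rz": 0, "gripper": 1}
    - {"x": -208, "y": 301, "z": 0, "rx": 0, "ry": 0, "rz": 0, "gripper": 1}

```text
clock: 12.65
eef_pos: [433.9, 290.8, 195.6]
tcp_rot: [3.141, -0.0, 1.662]
contact_force: [-0.1, 0.9, 0.3]
opening: 1.0
grasp_force: 0.0
```

Call:
servo_tool:
  deltas:
    - {"x": 0, "y": 0, "z": 0, "rx": 0, "ry": 0, "rz": 0, "gripper": 1}

```text
clock: 12.75
eef_pos: [434.6, 289.7, 195.2]
tcp_rot: [3.141, 0.0, 1.66]
contact_force: [-0.5, 0.0, 0.1]
opening: 1.001
grasp_force: 0.0
```

```bash
python3 look.py 90 433 297 0 w4; python3 - <<'E'
from h import *
T=cv2.cvtColor(r.grab_frame('top'),cv2.COLOR_BGR2RGB)[:,:,::-1];t=r.camera_params('top')
print('72 top',fitjack(T,t,72,641.3,-10.5,z0=8),'54',fitjack(T,t,54,649.5,-100.2,z0=8))
E
```

```text
[434.76010131 289.47614013 195.07674416] 12.8
[434.6 298.4] 167.6 (array([434.3, 305.7]), np.float64(79.7))
54 placed top (array([645.1, -97.6]), np.float64(130.4))
top (array([435.1, 291.1]), np.float64(137.5))
72 top (array([634.9,  -9. ]), np.float64(138.8)) 54 (array([645.1, -97.6]), np.float64(129.3))
```

View pics/w4.png

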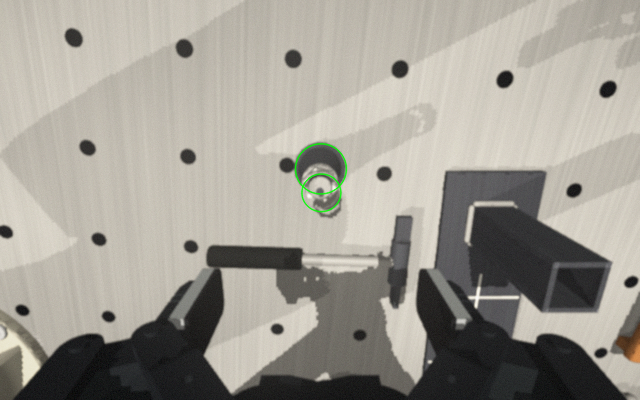

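The 90 overlay fits the foot at (320,167), giving (434.6,298.4), with the hammer well clear. Grasping it.

Call:
servo_tool:
  deltas:
    - {"x": 0, "y": 4, "z": -15, "rx": 0, "ry": 0, "rz": 0, "gripper": 1}
    - {"x": 0, "y": 8.5, "z": -45, "rx": 0, "ry": 0, "rz": 0, "gripper": 1}
    - {"x": 0, "y": 8.5, "z": -85, "rx": 0, "ry": 0, "rz": 0, "gripper": 1}
    - {"x": 0, "y": 8.5, "z": -115, "rx": 0, "ry": 0, "rz": 0, "gripper": 1}
    - {"x": 0, "y": 8.5, "z": -134, "rx": 0, "ry": 0, "rz": 0, "gripper": 1}
    - {"x": 0, "y": 8.5, "z": -141, "rx": 0, "ry": 0, "rz": 0, "gripper": 1}
    - {"x": 0, "y": 8.5, "z": -141, "rx": 0, "ry": 0, "rz": 0, "gripper": 1}

```text
clock: 13.6
eef_pos: [434.0, 298.0, 53.1]
tcp_rot: [-3.14, 0.001, 1.659]
contact_force: [-0.1, -0.7, -0.7]
opening: 1.002
grasp_force: 0.0
```

Call:
servo_tool:
  deltas:
    - {"x": 0, "y": 0, "z": 0, "rx": 0, "ry": 0, "rz": 0, "gripper": -1}
    - {"x": 0, "y": 0, "z": 0, "rx": 0, "ry": 0, "rz": 0, "gripper": -1}
    - {"x": 0, "y": 0, "z": 0, "rx": 0, "ry": 0, "rz": 0, "gripper": -1}
    - {"x": 0, "y": 0, "z": 0, "rx": 0, "ry": 0, "rz": 0, "gripper": -1}
    - {"x": 0, "y": 0, "z": 0, "rx": 0, "ry": 0, "rz": 0, "gripper": -1}
    - {"x": 0, "y": 0, "z": 0, "rx": 0, "ry": 0, "rz": 0, "gripper": -1}
  newtons: 70

```text
clock: 14.2
eef_pos: [434.2, 299.1, 54.7]
tcp_rot: [3.141, -0.0, 1.66]
contact_force: [-2.5, -1.1, 7.0]
opening: 0.328
grasp_force: 68.3
```

Call:
servo_tool:
  deltas:
    - {"x": 0, "y": 0, "z": 25, "rx": 0, "ry": 0, "rz": 0, "gripper": -1}
    - {"x": 0, "y": 0, "z": 55, "rx": 0, "ry": 0, "rz": 0, "gripper": -1}
    - {"x": 18, "y": -20, "z": 70, "rx": 0, "ry": 0, "rz": 0, "gripper": -1}
    - {"x": 45, "y": -50, "z": 70, "rx": 0, "ry": 0, "rz": 0, "gripper": -1}
    - {"x": 74, "y": -82, "z": 70, "rx": 0, "ry": 0, "rz": 0, "gripper": -1}
    - {"x": 103, "y": -114, "z": 70, "rx": 0, "ry": 0, "rz": 0, "gripper": -1}
    - {"x": 132, "y": -146, "z": 70, "rx": 0, "ry": 0, "rz": 0, "gripper": -1}
    - {"x": 160, "y": -177, "z": 65, "rx": 0, "ry": 0, "rz": 0, "gripper": -1}
    - {"x": 182, "y": -201, "z": 55, "rx": 0, "ry": 0, "rz": 0, "gripper": -1}
    - {"x": 194, "y": -214, "z": 45, "rx": 0, "ry": 0, "rz": 0, "gripper": -1}

```text
clock: 15.2
eef_pos: [629.4, 82.6, 98.2]
tcp_rot: [3.141, 0.0, 1.658]
contact_force: [-0.0, -0.1, -5.1]
opening: 0.322
grasp_force: 70.3
```

Call:
servo_tool:
  deltas:
    - {"x": 4.7, "y": -5.3, "z": -10, "rx": 0, "ry": 0, "rz": 0, "gripper": -1}
    - {"x": 4.7, "y": -5.3, "z": -10, "rx": 0, "ry": 0, "rz": 0, "gripper": -1}
    - {"x": 4.7, "y": -5.3, "z": -10, "rx": 0, "ry": 0, "rz": 0, "gripper": -1}

```text
clock: 15.5
eef_pos: [631.3, 80.5, 88.2]
tcp_rot: [-3.139, -0.0, 1.66]
contact_force: [-0.2, 0.7, -4.5]
opening: 0.325
grasp_force: 70.3
```

```bash
sed -i 's/ks=(1,2,3)/ks=(2,3)/' chk.py; python3 chk.py 90 633 79.1 54.7
```

```text
[631.68276403  80.67029439  88.71639351] [-0.41331411  0.34530044 -5.11592154]
(array([ 6.49002904e+02, -1.00266545e+02,  9.12975255e-02]), np.float64(178.82562275707522))
(array([631. ,  81.1]), np.float64(106.8))
(array([630.7,  82.1]), np.float64(109.0))
(array([630.2,  83. ]), np.float64(106.3))
```

Call:
servo_tool:
  deltas:
    - {"x": 1.3, "y": -1.6, "z": -12, "rx": 0, "ry": 0, "rz": 0, "gripper": -1}
    - {"x": 1.3, "y": -1.6, "z": -20, "rx": 0, "ry": 0, "rz": 0, "gripper": -1}
    - {"x": 1.3, "y": -1.6, "z": -24, "rx": 0, "ry": 0, "rz": 0, "gripper": -1}
    - {"x": 1.3, "y": -1.6, "z": -25, "rx": 0, "ry": 0, "rz": 0, "gripper": -1}
    - {"x": 1.3, "y": -1.6, "z": -25, "rx": 0, "ry": 0, "rz": 0, "gripper": -1}
    - {"x": 1.3, "y": -1.6, "z": -25, "rx": 0, "ry": 0, "rz": 0, "gripper": -1}

```text
clock: 16.15
eef_pos: [634.3, 78.0, 64.0]
tcp_rot: [3.141, -0.0, 1.66]
contact_force: [-0.2, 0.8, -5.2]
opening: 0.328
grasp_force: 70.4
```

Call:
servo_tool:
  deltas:
    - {"x": 0, "y": 0, "z": 0, "rx": 0, "ry": 0, "rz": 0, "gripper": 0}
    - {"x": 0, "y": 0, "z": 0, "rx": 0, "ry": 0, "rz": 0, "gripper": 1}
    - {"x": 0, "y": 0, "z": 0, "rx": 0, "ry": 0, "rz": 0, "gripper": 1}
    - {"x": 0, "y": 0, "z": 0, "rx": 0, "ry": 0, "rz": 0, "gripper": 1}
    - {"x": 0, "y": 0, "z": 0, "rx": 0, "ry": 0, "rz": 0, "gripper": 1}
    - {"x": 0, "y": 0, "z": 15, "rx": 0, "ry": 0, "rz": 0, "gripper": 1}
    - {"x": 0, "y": 0, "z": 50, "rx": 0, "ry": 0, "rz": 0, "gripper": 1}
    - {"x": 0, "y": 0, "z": 100, "rx": 0, "ry": 0, "rz": 0, "gripper": 1}
    - {"x": 0, "y": 0, "z": 150, "rx": 0, "ry": 0, "rz": 0, "gripper": 1}

```text
clock: 17.05
eef_pos: [633.6, 77.9, 216.1]
tcp_rot: [-3.141, 0.0, 1.66]
contact_force: [1.8, 0.1, -0.1]
opening: 1.0
grasp_force: 0.0
```

Call:
servo_tool:
  deltas:
    - {"x": -15, "y": -30, "z": 0, "rx": 0, "ry": 0, "rz": 0, "gripper": 1}
    - {"x": -36, "y": -72, "z": 0, "rx": 0, "ry": 0, "rz": 0, "gripper": 1}
    - {"x": -57, "y": -114, "z": 0, "rx": 0, "ry": 0, "rz": 0, "gripper": 1}
    - {"x": -78, "y": -156, "z": 0, "rx": 0, "ry": 0, "rz": 0, "gripper": 1}
    - {"x": -99, "y": -198, "z": 0, "rx": 0, "ry": 0, "rz": 0, "gripper": 1}
    - {"x": -120, "y": -240, "z": 0, "rx": 0, "ry": 0, "rz": 0, "gripper": 1}
    - {"x": -141, "y": -282, "z": 0, "rx": 0, "ry": 0, "rz": 0, "gripper": 1}
    - {"x": -162, "y": -324, "z": 0, "rx": 0, "ry": 0, "rz": 0, "gripper": 1}
    - {"x": -178, "y": -355, "z": 0, "rx": 0, "ry": 0, "rz": 0, "gripper": 1}
    - {"x": -186, "y": -371, "z": 0, "rx": 0, "ry": 0, "rz": 0, "gripper": 1}

```text
clock: 18.05
eef_pos: [446.6, -295.5, 215.0]
tcp_rot: [3.141, 0.001, 1.658]
contact_force: [0.8, 0.6, 0.2]
opening: 1.0
grasp_force: 0.0
```

Call:
servo_tool:
  deltas:
    - {"x": 0, "y": 0, "z": 0, "rx": 0, "ry": 0, "rz": 0, "gripper": 1}
    - {"x": 0, "y": 0, "z": 0, "rx": 0, "ry": 0, "rz": 0, "gripper": 1}

```text
clock: 18.25
eef_pos: [448.1, -293.1, 214.5]
tcp_rot: [3.141, 0.0, 1.659]
contact_force: [0.6, 0.3, 0.5]
opening: 1.0
grasp_force: 0.0
```

```bash
python3 look.py 108 447 -294 0 w5
```

```text
[ 448.33790337 -292.55409511  214.36692331] 18.3
[ 450.  -296.2] 165.7 (array([ 448.1, -287.4]), np.float64(90.8))
54 placed top (array([645.2, -97.6]), np.float64(124.8))
top (array([ 451.9, -297.8]), np.float64(168.4))
```

View pics/w5.png

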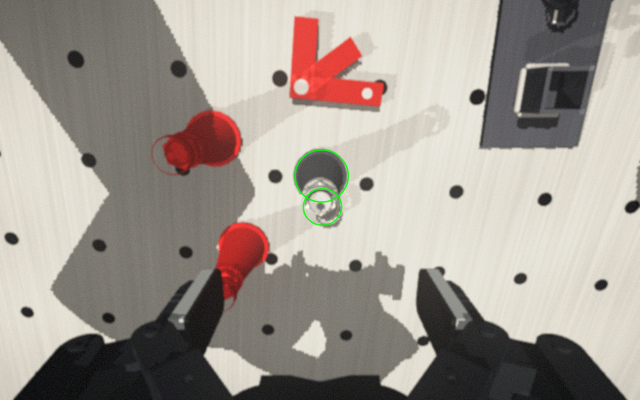

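The 108 overlay fits at (320,175), giving (450,-296). The red look-alikes at (210,138) and (243,245) clear the fingers. Grasping it.

Call:
servo_tool:
  deltas:
    - {"x": 1.5, "y": -3.2, "z": -15, "rx": 0, "ry": 0, "rz": 0, "gripper": 1}
    - {"x": 1.5, "y": -3.2, "z": -45, "rx": 0, "ry": 0, "rz": 0, "gripper": 1}
    - {"x": 1.5, "y": -3.2, "z": -85, "rx": 0, "ry": 0, "rz": 0, "gripper": 1}
    - {"x": 1.5, "y": -3.2, "z": -115, "rx": 0, "ry": 0, "rz": 0, "gripper": 1}
    - {"x": 1.5, "y": -3.2, "z": -135, "rx": 0, "ry": 0, "rz": 0, "gripper": 1}
    - {"x": 1.5, "y": -3.2, "z": -142.5, "rx": 0, "ry": 0, "rz": 0, "gripper": 1}
    - {"x": 1.5, "y": -3.2, "z": -142.5, "rx": 0, "ry": 0, "rz": 0, "gripper": 1}

```text
clock: 19.05
eef_pos: [449.6, -295.3, 70.6]
tcp_rot: [-3.14, -0.001, 1.661]
contact_force: [-0.3, -0.3, 0.6]
opening: 0.999
grasp_force: 0.0
```

Call:
servo_tool:
  deltas:
    - {"x": 0, "y": 0, "z": 0, "rx": 0, "ry": 0, "rz": 0, "gripper": -1}
    - {"x": 0, "y": 0, "z": 0, "rx": 0, "ry": 0, "rz": 0, "gripper": -1}
    - {"x": 0, "y": 0, "z": 0, "rx": 0, "ry": 0, "rz": 0, "gripper": -1}
    - {"x": 0, "y": 0, "z": 0, "rx": 0, "ry": 0, "rz": 0, "gripper": -1}
    - {"x": 0, "y": 0, "z": 0, "rx": 0, "ry": 0, "rz": 0, "gripper": -1}
    - {"x": 0, "y": 0, "z": 0, "rx": 0, "ry": 0, "rz": 0, "gripper": -1}
  newtons: 90

```text
clock: 19.65
eef_pos: [449.6, -296.6, 72.2]
tcp_rot: [3.141, 0.001, 1.66]
contact_force: [-3.1, -0.1, 6.6]
opening: 0.327
grasp_force: 88.0
```

Call:
servo_tool:
  deltas:
    - {"x": 0, "y": 0, "z": 25, "rx": 0, "ry": 0, "rz": 0, "gripper": -1}
    - {"x": 0, "y": 8, "z": 55, "rx": 0, "ry": 0, "rz": 0, "gripper": -1}
    - {"x": 2, "y": 30, "z": 70, "rx": 0, "ry": 0, "rz": 0, "gripper": -1}
    - {"x": 4, "y": 65, "z": 70, "rx": 0, "ry": 0, "rz": 0, "gripper": -1}
    - {"x": 6, "y": 108, "z": 70, "rx": 0, "ry": 0, "rz": 0, "gripper": -1}
    - {"x": 8, "y": 152, "z": 70, "rx": 0, "ry": 0, "rz": 0, "gripper": -1}
    - {"x": 10, "y": 196, "z": 70, "rx": 0, "ry": 0, "rz": 0, "gripper": -1}
    - {"x": 12, "y": 240, "z": 70, "rx": 0, "ry": 0, "rz": 0, "gripper": -1}
    - {"x": 14, "y": 284, "z": 70, "rx": 0, "ry": 0, "rz": 0, "gripper": -1}
    - {"x": 16, "y": 328, "z": 70, "rx": 0, "ry": 0, "rz": 0, "gripper": -1}

```text
clock: 20.65
eef_pos: [464.7, 33.4, 141.1]
tcp_rot: [-3.141, 0.0, 1.66]
contact_force: [1.5, 0.2, -6.0]
opening: 0.323
grasp_force: 89.8
```

Call:
servo_tool:
  deltas:
    - {"x": 6, "y": 42, "z": 0, "rx": 0, "ry": 0, "rz": 0, "gripper": -1}
    - {"x": 16, "y": 80, "z": 0, "rx": 0, "ry": 0, "rz": 0, "gripper": -1}
    - {"x": 35, "y": 110, "z": 0, "rx": 0, "ry": 0, "rz": 0, "gripper": -1}
    - {"x": 62, "y": 128, "z": 0, "rx": 0, "ry": 0, "rz": 0, "gripper": -1}
    - {"x": 92, "y": 135, "z": 0, "rx": 0, "ry": 0, "rz": 0, "gripper": -1}
    - {"x": 122, "y": 137, "z": -5, "rx": 0, "ry": 0, "rz": 0, "gripper": -1}
    - {"x": 145, "y": 137, "z": -15, "rx": 0, "ry": 0, "rz": 0, "gripper": -1}
    - {"x": 156, "y": 137, "z": -25, "rx": 0, "ry": 0, "rz": 0, "gripper": -1}
    - {"x": 159, "y": 137, "z": -35, "rx": 0, "ry": 0, "rz": 0, "gripper": -1}
    - {"x": 159, "y": 137, "z": -35, "rx": 0, "ry": 0, "rz": 0, "gripper": -1}

```text
clock: 21.65
eef_pos: [622.3, 168.1, 103.9]
tcp_rot: [-3.137, 0.001, 1.659]
contact_force: [-1.2, 0.0, -5.8]
opening: 0.319
grasp_force: 89.9
```

Call:
servo_tool:
  deltas:
    - {"x": 0, "y": 0, "z": 0, "rx": 0, "ry": 0, "rz": 0, "gripper": -1}
    - {"x": 0, "y": 0, "z": 0, "rx": 0, "ry": 0, "rz": 0, "gripper": -1}

```text
clock: 21.85
eef_pos: [623.8, 168.7, 106.7]
tcp_rot: [-3.141, -0.0, 1.66]
contact_force: [0.0, 0.1, -5.3]
opening: 0.319
grasp_force: 89.9
```

```bash
sed -i 's/ks=(2,3)/ks=(3,)/;s/649.5,-100.2,.0916/624.8-24.7,168.7-268.9+0,.0916/' chk.py; sed -i 's/624.8-24.7,168.7-268.9+0/649.5,-100.2/' chk.py; python3 chk.py 108 624.8 168.7 72.2
```

```text
[624.12076484 168.78810196 106.91300055] [-0.39361428  0.30972312 -6.13537449]
(array([ 6.97784006e+02, -8.55299863e+01, -2.17395299e-01]), np.float64(229.97265337014898))
(array([623.4, 169. ]), np.float64(106.6))
(array([623.4, 170.1]), np.float64(104.3))
(array([623.1, 171.7]), np.float64(100.5))
```

Call:
servo_tool:
  deltas:
    - {"x": 1, "y": -0.3, "z": -12, "rx": 0, "ry": 0, "rz": 0, "gripper": -1}
    - {"x": 1, "y": -0.3, "z": -20, "rx": 0, "ry": 0, "rz": 0, "gripper": -1}
    - {"x": 1, "y": -0.3, "z": -24.5, "rx": 0, "ry": 0, "rz": 0, "gripper": -1}
    - {"x": 1, "y": -0.3, "z": -26, "rx": 0, "ry": 0, "rz": 0, "gripper": -1}
    - {"x": 1, "y": -0.3, "z": -26, "rx": 0, "ry": 0, "rz": 0, "gripper": -1}
    - {"x": 1, "y": -0.3, "z": -26, "rx": 0, "ry": 0, "rz": 0, "gripper": -1}

```text
clock: 22.5
eef_pos: [624.9, 168.3, 80.4]
tcp_rot: [-3.14, 0.0, 1.66]
contact_force: [-5.0, -0.7, 3.2]
opening: 0.329
grasp_force: 90.9
```

Call:
servo_tool:
  deltas:
    - {"x": 0, "y": 0, "z": 0, "rx": 0, "ry": 0, "rz": 0, "gripper": 0}
    - {"x": 0, "y": 0, "z": 0, "rx": 0, "ry": 0, "rz": 0, "gripper": 1}
    - {"x": 0, "y": 0, "z": 0, "rx": 0, "ry": 0, "rz": 0, "gripper": 1}
    - {"x": 0, "y": 0, "z": 0, "rx": 0, "ry": 0, "rz": 0, "gripper": 1}
    - {"x": 0, "y": 0, "z": 0, "rx": 0, "ry": 0, "rz": 0, "gripper": 1}
    - {"x": 0, "y": 0, "z": 15, "rx": 0, "ry": 0, "rz": 0, "gripper": 1}
    - {"x": 0, "y": 0, "z": 50, "rx": 0, "ry": 0, "rz": 0, "gripper": 1}
    - {"x": 0, "y": 0, "z": 100, "rx": 0, "ry": 0, "rz": 0, "gripper": 1}
    - {"x": 0, "y": 0, "z": 150, "rx": 0, "ry": 0, "rz": 0, "gripper": 1}
    - {"x": 0, "y": 0, "z": 200, "rx": 0, "ry": 0, "rz": 0, "gripper": 1}

```text
clock: 23.5
eef_pos: [625.2, 168.3, 283.6]
tcp_rot: [3.141, -0.0, 1.66]
contact_force: [1.3, 0.5, 0.2]
opening: 0.997
grasp_force: 0.0
```

Call:
servo_tool:
  deltas:
    - {"x": 4, "y": -45, "z": 20, "rx": 0, "ry": 0, "rz": 0, "gripper": 1}
    - {"x": 8, "y": -90, "z": 40, "rx": 0, "ry": 0, "rz": 0, "gripper": 1}
    - {"x": 12, "y": -130, "z": 50, "rx": 0, "ry": 0, "rz": 0, "gripper": 1}
    - {"x": 13, "y": -143, "z": 50, "rx": 0, "ry": 0, "rz": 0, "gripper": 1}
    - {"x": 13, "y": -143, "z": 50, "rx": 0, "ry": 0, "rz": 0, "gripper": 1}
    - {"x": 13, "y": -143, "z": 50, "rx": 0, "ry": 0, "rz": 0, "gripper": 1}

```text
clock: 24.1
eef_pos: [638.1, 26.2, 330.1]
tcp_rot: [-3.141, -0.001, 1.659]
contact_force: [-0.3, 0.4, 0.2]
opening: 1.004
grasp_force: 0.0
```

```bash
cat > fin.py <<'E'
from h import *
import sys
p=r.camera_params('wrist');im=r.grab_frame('wrist');print(r.sense()['clock'])
c,sc=fitcross(im,p,649.5,-100.2,.0916);print('cross',c,sc)
o=cv2.resize(im,None,fx=2,fy=2,interpolation=cv2.INTER_CUBIC);a=np.linspace(0,6.28,60)
u=np.array([-np.sin(.0916),np.cos(.0916)])
for k,h in enumerate((54,72,90,108)):
    m=np.array([649.3,-100.2])+90*k*u
    print(h,'mark',np.round(m,1),'jack',fitjack(im,p,h,*m,z0=8))
    for rad,z in((15,h+8),(FOOT[h],9)):
        q=projn(p,np.c_[m[0]+rad*np.cos(a),m[1]+rad*np.sin(a),np.full(60,z)])*2;cv2.polylines(o,[np.int32(q*16)],True,(0,255,0),1,cv2.LINE_AA,4)
cv2.imwrite('pics/f1.png',o[0:600,300:1000])
E
python3 fin.py
```

```text
24.15
cross [ 6.48037138e+02 -9.99393246e+01  8.81088628e-02] 143.00444729128066
54 mark [ 649.3 -100.2] jack (array([649.2, -89.7]), np.float64(143.5))
72 mark [641.1 -10.6] jack (array([640.6,  -2. ]), np.float64(158.0))
90 mark [632.8  79. ] jack (array([633.3,  82.1]), np.float64(165.0))
108 mark [624.6 168.7] jack (array([624.5, 165.9]), np.float64(166.3))
```

View pics/f1.png

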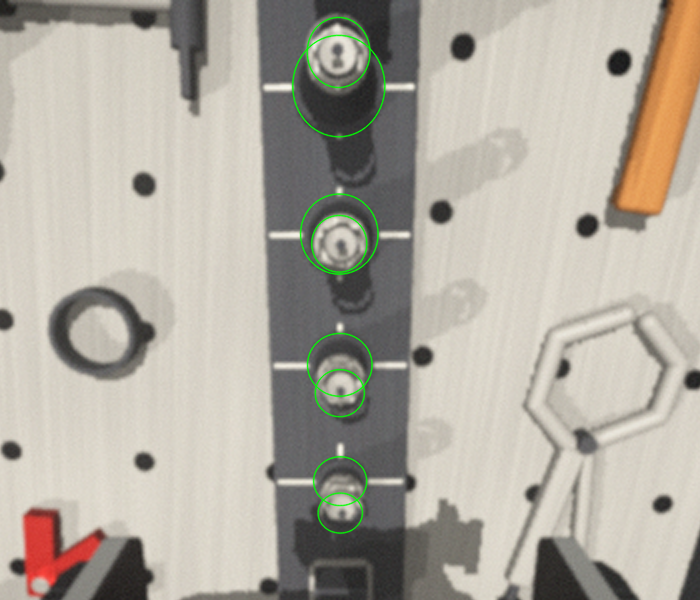

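The 108 and 90 pads match the prediction. The 72 and 54 pads seem about 5 mm off along the bar, so I take a closer look.

Call:
servo_tool:
  deltas:
    - {"x": 4, "y": -45, "z": -20, "rx": 0, "ry": 0, "rz": 0, "gripper": 1}
    - {"x": 8, "y": -90, "z": -60, "rx": 0, "ry": 0, "rz": 0, "gripper": 1}
    - {"x": 12, "y": -130, "z": -100, "rx": 0, "ry": 0, "rz": 0, "gripper": 1}
    - {"x": 13, "y": -145, "z": -120, "rx": 0, "ry": 0, "rz": 0, "gripper": 1}
    - {"x": 13, "y": -145, "z": -120, "rx": 0, "ry": 0, "rz": 0, "gripper": 1}
    - {"x": 13, "y": -145, "z": -120, "rx": 0, "ry": 0, "rz": 0, "gripper": 1}

```text
clock: 24.75
eef_pos: [651.2, -118.3, 209.2]
tcp_rot: [-3.139, -0.001, 1.66]
contact_force: [0.9, 1.4, 0.5]
opening: 0.998
grasp_force: 0.0
```

```bash
sed -e 's#o=cv2.resize(im,#im0=im;im=np.uint8(255*(im/255.)**0.5);o=cv2.resize(im,#' -e 's#im,p,h,\*m#im0,p,h,*m#' -e 's#f1.png#f2.png#' -e 's#(54,72,90,108)#(54,72)#' -e "s#c,sc=fitcross(im,p,649.5,-100.2,.0916)#c,sc=fitcross(im,p,649.5,-100.2,.0916,ks=(0,1))#" fin.py > fin2.py; python3 fin2.py
```

```text
24.8
cross [ 6.48591572e+02 -1.00302375e+02  9.42456040e-02] 163.3817366051572
54 mark [ 649.3 -100.2] jack (array([649.4, -95.1]), np.float64(140.3))
72 mark [641.1 -10.6] jack (array([641. ,  -8.4]), np.float64(159.5))
```

View pics/f2.png

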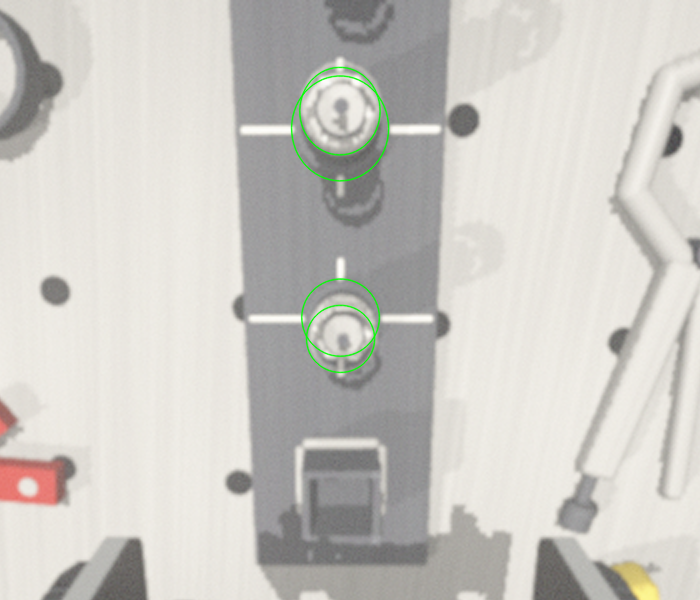

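The pads match to about 2 mm. For a parallax-free check, I measure where each foot cuts the white cross arms.

```bash
python3 - <<'E'
from h import *
c=np.array([np.cos(.0916),np.sin(.0916)]);u=np.array([-c[1],c[0]])
for nm in('wrist','top'):
    p=r.camera_params(nm);g=cv2.cvtColor(r.grab_frame(nm),cv2.COLOR_BGR2GRAY).astype(float)
    for k,h in enumerate((54,72,90,108)):
        m=np.array([649.2,-100.2])+90*k*u
        for lab,d,e in(('+y',u,c),('-y',-u,c),('+x',c,u),('-x',-c,u)):
            L=np.arange(14,52,2.)
            v=np.max([samp(g,projn(p,np.c_[m+np.outer(L,d)+s*e,np.full(len(L),8.)])) for s in(-1,0,1)],0)
            print(nm,h,lab,v.astype(int) if v.max()<256 else '')
        if nm=='wrist' and k==1:break
E
```

```text
wrist 54 +y [ 74  93 102 184 236 244 245 244 204 101  97  98  95  97  98  97  91  76
  55]
wrist 54 -y [131 147 167 132 131 139 144 168 179  88  56  67  82  94  95  95  95  96
  94]
wrist 54 +x [145 150 109 109 204 227 228 226 227 230 236 238 241 242 241 242 232 137
  70]
wrist 54 -x [174 121 135 227 242 242 242 243 243 242 241 243 243 243 242 242 237 153
 100]
wrist 72 +y [188 223 224 180 193 177 217 232 223 100  92  91  89  71  55  72  63  51
  50]
wrist 72 -y [ 46  52  57  83 140 143 144 145 104  57  57  82  66  55  76  91  97  98
  97]
wrist 72 +x [159 107  55  81  93 190 236 236 237 241 247 248 247 247 247 247 243 144
 148]
wrist 72 -x [176 140  80 100 161 245 247 246 247 246 247 247 246 246 248 248 243 152
 160]
top 54 +y [ 86  83  94 129 179 198 203 204 204 203 204 204 205 205 205 206 206 206
 206]
top 54 -y [160 161 162 163 162 162 163 164 165 164 163 164 165 165 165 165 165 167
 167]
top 54 +x [182 182 183 182 182 183 183 183 183 183 183 183 183 183 183 183 183 183
 187]
top 54 -x [ 74  74  74  75  74  76  74  72  69  67  75 109 132 140 140 142 142 144
 144]
top 72 +y [100  
[... 315 characters left out ...]
40 146 158 148 105
  87]
top 90 +y [ 99  75  57  51  57  70  98 116 108  79  58  65  73  60  49  45  45  45
  46]
top 90 -y [39 39 37 38 44 54 76 92 74 51 48 46 47 48 49 58 66 58 60]
top 90 +x [134 121 118 115 115 131 122 138 157 154 137 140 151 144 134 136 133 114
 118]
top 90 -x [ 48  46  50  61  75  89 132 145 138 138 139 152 163 170 175 175 172 115
  89]
top 108 +y [112 109 103  91  88  73  55  43  42  41  41  43  46  47  45  44  43  42
  43]
top 108 -y [38 38 38 39 44 46 51 69 82 49 45 44 43 46 45 45 45 49 60]
top 108 +x [ 70  75  87  90  71  59  60  90 114 124 126 137 144 157 163 155 129 107
 122]
top 108 -x [ 45  44  43  44  48  60  68  77 104 165 177 174 178 182 181 161 149 105
  89]
```

The feet cut the cross arms at their own radii to within about 2 mm. All four stand upright and the arm is clear, so I hand in.

```bash
python3 -c "
from rig import r
print(r.sign_off())"
```

```text
the job is handed in; nothing more can be done
None
```

The job is handed in: jacks 54, 72, 90 and 108 stand upright and free on the four crosses, rising from the short post to the tall post; 54 and 72 measured within about 2 mm of centre, 90 and 108 looked centred in the last overhead view, and the arm used about 25 s of the 102 s.

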